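# Tip the reject connectors through the flap of the reject bin

### The job

The handled scoop cup on the electronics bench holds two reject connectors. Pick it up (the upright handle is meant for that), press the spring flap in the top of the grey reject bin open with the cup's pouring rim (not with the gripper), and tip both connectors through into the bin. Then stand the empty cup upright on the bench again and let go; the flap must have sprung shut.

Things in the scene. Friction and masses are not known exactly. Their poses are not given: they have to be found in the camera images.
- cup: Steel scoop cup, black handle; sizes in mm; about 140 g. Origin: middle of underside, z up. Floor 3 thick, x -35..45, 60 wide; side and rear walls 35 high. At -x a 12 degree ramp rises to the pouring rim: edge at x -64, z 6..9. Handle: upright block at x 45, 12 thick (x), 26 wide (y), top z 100; pinch near z 75. Rim faces world -x within 25 degrees. Tip rim-down 55+ degrees to empty. (Round tin: good stock.)
- flap: Flap in top of fixed grey bin, mm. Origin: mid hinge, upper face, 140 above bench; z up when shut. Spans x -107 (free edge, robot's side) to -3, 106 wide. Swings down into bin about y, to 70 degrees; 0.4 N at the edge starts it, 1 N: 45 degrees; springs shut. Solid bin top x -135..45, y +-80; opening x -112..0, y +-55; floor z -137. Rim at x -66, z -55 with cup x along flap x clears the hinge.
- part_1: Brass panel connector, 20 g: round barrel 11 mm in diameter, 30 mm long along its own y, with a 16 mm square steel collar, 8 mm thick, round its middle. Origin at its centre. Starts lying loose on the floor of the handled scoop cup. On metal it slides only where it is steeper than about 36 degrees.
- part_2: Brass panel connector, 20 g: round barrel 11 mm in diameter, 30 mm long along its own y, with a 16 mm square steel collar, 8 mm thick, round its middle. Origin at its centre. Starts lying loose on the floor of the handled scoop cup. On metal it slides only where it is steeper than about 36 degrees. The same as the other.

How it is judged:
By the outcome, as a careful person would: the job done as asked, in the order asked, and still so for the second after the job is handed in, with the robot touching nothing.
It also fails if it takes over 56 s, if anything falls off the work surface, if the arm or the gripper's body presses on something with over 40 N, if the wrist force passes 120 N, or if a joint passes its speed limit or range.

### The arm

A 6-joint arm with a two-finger parallel gripper is mounted at the origin on the work surface. World frame = base frame: x ahead of the robot, y to its left, z up, the work surface at z = 0. Lengths are in m, angles in rad, forces in N, time in s.
With the tool pointing down it reaches from about 0.25 to 0.775 m from the base axis. Payload 4 kg.
Tool frame: the origin (TCP) lies where the fingers leave the gripper's body, on its centre line; the fingertips stand 97 mm ahead of it and the grasp point (between the pads) lies 78 mm ahead of it; z points along the fingers, y is the line along which they close (so a half turn about z gives the same grasp; the last joint's range is limited). The gripper opens to 94 mm and grips with 3 to 60 N. Pads are 16 mm wide; open, the fingers measure 119 mm over their backs; the gripper's body (75 mm by 177 mm) begins 78 mm behind the grasp point.
Start: joints at [-1.386, 0.087, 1.371, -0, 1.684, -0.103], TCP at [0.156, -0.527, 0.303] pointing down, gripper open.
Joint ranges: [-3.1, 3.1], [-0.76, 2.03], [0.27, 2.55], [-1.08, 4.22], [0.17, 2.65], [-2.57, 2.57]. Speed limits (rad/s): [2.79, 2.79, 3.14, 3.14, 3.14, 3.14].

### API

Orientations are given as [roll, pitch, yaw] about the fixed x, y, z axes, in that order (R = Rz(yaw) Ry(pitch) Rx(roll)).
In Python, from bench import robot, eyes gives the robot as it stands. The module is installed in compiled form; this text tells all that it offers.
- The arm moves only by the tool carry_out, never from a script. Its argument "deltas" is a list of rows, each an object of numbers: "dx", "dy", "dz": the shift along the tool's x, y, z each as a share of 0.02 m, from -1 to 1; "wx", "wy", "wz": the turn, a rotation vector about the tool's x, y, z each as a share of 0.12 rad, from -1 to 1; "gripper": the closure in counts, from 0 (fully open) to 255 (shut). In form: [{"dx": .., "dy": .., "dz": .., "wx": .., "wy": .., "wz": .., "gripper": ..}, ...]. A call has 1 to 20 rows; each row shifts and turns the commanded pose from where the row before left it, along the tool's axes as they then stand; what a row does not reach is not made up. A row lasts 1/12 s, in which the tool goes at most 41.7 mm and 7.16 degrees, less where a joint would pass 70% of its speed; a pose out of reach is approached as far as the arm can. A call with a number of a shift or a turn outside -1 to 1 is refused whole. A call with a gripper value outside its range is refused whole. The fingers move at their own pace and stop on an object; the grip force is fixed at half the most. Time passes only in rows, so rows that do not move let the fingers close. It gives the time, the measured TCP pose, the force, the opening and the grip force at its end, in the units of the state.
- robot.get_obs(): the state, without advancing time (a new reading comes with each control period).
- eyes.snapshot(name): name is "side" or "top"; returns the picture (400x640x3 uint8, red, green, blue); there is no depth.
- eyes.get_calibration(name): a dict with "fovy" (degrees; the focal length in pixels is half the picture's height over the tangent of half this angle, whatever the lens; pixels are square), "cx", "cy" (the principal point, pixels), "R" (3x3) and "t" (3): a world point X has camera coordinates R X + t. Camera axes: x right, y down, z forward; pixel columns grow to the right and rows downward; lengths in m; the calibration is good to about 2 mm. A picture is of the moment at which its call begins. get_calibration takes no time and is no camera call.
- robot.close_job(): hands the job in; it is judged then, once.
The state is a dict: "time": time; "joint_positions": joint angles; "qvel": joint speeds; "joint_torque": joint torques, N m; "tool_pos": TCP position; "ee_rot": TCP orientation; "wrist_force": force on the tool from outside, world axes, zero at the start; "wrist_torque": the same for the moment, N m; "width": finger opening in m; "finger_force": force on a finger pad.
Only numpy, scipy, OpenCV 4.12 (cv2) and the standard library are available. Lean on these libraries where they do the work, as an engineer would, in place of code of your own. Each camera call takes 0.05 s, during which the arm holds its last target. There are 200 camera calls.

## Working session

There is one attempt and no reset: what is moved stays moved. The work goes in short steps, Python scripts to look and compute and a tool call to move; the robot and the scene stay as the last step left them, time stands still between calls to the robot, and variables do not carry over. Pictures are saved under pics/ and viewed, at most 10 in all, crops included, and the job is handed in when it is done.

Besides the shell and the picture viewer there is one more tool, called after "Call:" by a JSON object that holds its "op" and its "data", one argument or row to a line. carry_out: Moves the arm, as the interface text tells. Shift numbers are shares of 0.02 m and turn numbers shares of 0.12 rad, none past 1 either way. Its arguments: {"type":"object","properties":{"deltas":{"type":"array","items":{"type":"object","properties":{"dx":{"type":"number"},"dy":{"type":"number"},"dz":{"type":"number"},"wx":{"type":"number"},"wy":{"type":"number"},"wz":{"type":"number"},"gripper":{"type":"number"}}}}},"required":["deltas"]}

```bash
mkdir -p pics
python3 - <<'E'
from bench import robot, eyes
import cv2,numpy as np
for n in("side","top"):
    cv2.imwrite(f"pics/{n}0.png",eyes.snapshot(n)[:,:,::-1])
    c=eyes.get_calibration(n);R=np.array(c["R"]);t=np.array(c["t"]);print(n,c["fovy"],c["cx"],c["cy"],(-R.T@t).round(3),R.round(3).tolist())
o=robot.get_obs();print({k:np.round(o[k],3).tolist() for k in("time","tool_pos","ee_rot","width","wrist_force")})
E
```

```text
side 47.6959033293068 311.92183160129656 206.30178370624333 [0.147 0.463 0.681] [[-0.683, -0.73, 0.016], [-0.522, 0.473, -0.71], [0.511, -0.494, -0.704]]
top 57.249387308371084 317.50916574605554 202.4307640642534 [0.533 0.024 0.899] [[-0.021, -0.999, -0.039], [-0.999, 0.022, -0.036], [0.037, 0.038, -0.999]]
{'time': 0.1, 'tool_pos': [0.156, -0.527, 0.302], 'ee_rot': [-3.14, -0.0, 0.288], 'width': 0.094, 'wrist_force': [0.316, -0.174, -0.094]}
```

View pics/side0.png

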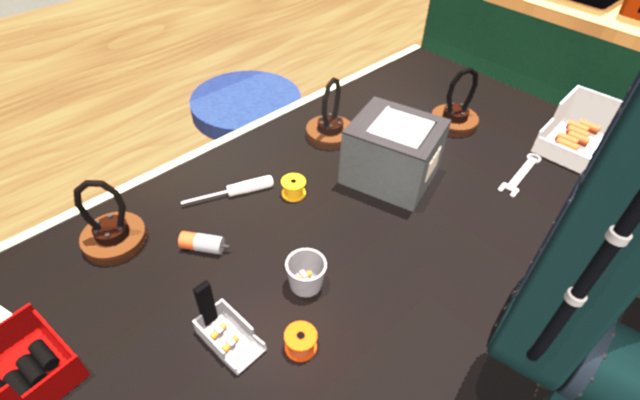

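View pics/top0.png

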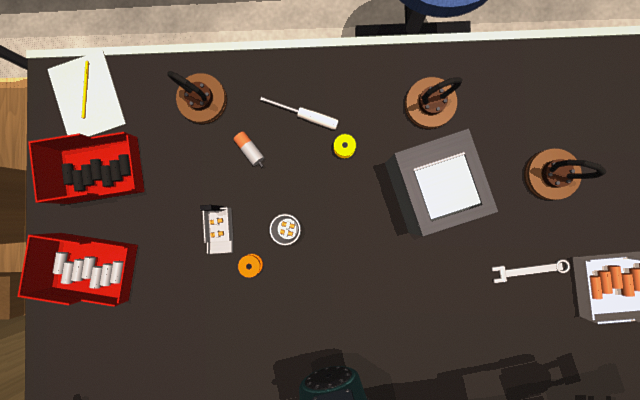

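The top view shows the cup at about (217,230), with its handle at (210,209) and its rim towards the robot. The bin has a white flap centred near (447,185), and the round tin is at (285,229). Next I'll measure the flap quad and the handle and cup points.

```bash
cat > h.py <<'E'
import numpy as np,cv2
from bench import robot,eyes
def cal(n):
    c=eyes.get_calibration(n);return 200/np.tan(np.radians(c["fovy"]/2)),c["cx"],c["cy"],np.array(c["R"]),np.array(c["t"])
def ray(n,p):
    f,cx,cy,R,t=cal(n);return -R.T@t,R.T@np.array([(p[0]-cx)/f,(p[1]-cy)/f,1])
def plane(n,p,z):
    o,d=ray(n,p);return o+d*(z-o[2])/d[2]
def tri(ps,pt):
    (a,u),(b,v)=ray("side",ps),ray("top",pt)
    s=np.linalg.lstsq(np.c_[u,-v],b-a,rcond=None)[0];p,q=a+u*s[0],b+v*s[1];return (p+q)/2,np.linalg.norm(p-q)
def proj(n,X):
    f,cx,cy,R,t=cal(n);c=R@np.array(X)+t;return np.array([cx+f*c[0]/c[2],cy+f*c[1]/c[2]])
E
python3 - <<'E'
from h import *
I={n:cv2.imread(f"pics/{n}0.png") for n in("side","top")}
for n,(x0,y0,x1,y1) in{"side":(340,90,460,170),"top":(390,130,500,240)}.items():
    g=I[n][y0:y1,x0:x1].min(2);m=(g>170).astype(np.uint8)
    c=max(cv2.findContours(m,0,2)[0],key=cv2.contourArea)
    r=cv2.minAreaRect(c);a=cv2.approxPolyDP(c,0.04*cv2.arcLength(c,True),True)[:,0]+[x0,y0]
    for p in a:print(n,p,plane(n,p,.14).round(3))
    M=cv2.moments(c);p=[M['m10']/M['m00']+x0,M['m01']/M['m00']+y0];print("cen",plane(n,p,.14).round(4))
    if n=="top":
        b=cv2.boxPoints(r)+[x0,y0];print([plane(n,p,.14)[:2].round(3).tolist() for p in b])
a=cv2.resize(I["side"][265:385,180:280],None,fx=4,fy=4,interpolation=cv2.INTER_CUBIC)
b=cv2.resize(I["top"][195:265,190:260],None,fx=5.6,fy=5.6,interpolation=cv2.INTER_CUBIC)
h=np.zeros((480,800,3),np.uint8);h[:480,:400]=a;h[:392,400:792]=b;cv2.imwrite("pics/crop.png",h)
E
```

```text
side [366 129] [ 0.63  -0.154  0.14 ]
side [416 149] [ 0.519 -0.177  0.14 ]
side [434 121] [ 0.553 -0.283  0.14 ]
side [387 105] [ 0.66  -0.256  0.14 ]
cen [ 0.5868 -0.2129  0.14  ]
top [463 152] [ 0.658 -0.247  0.14 ]
top [414 168] [ 0.628 -0.147  0.14 ]
top [431 218] [ 0.524 -0.178  0.14 ]
top [479 202] [ 0.555 -0.276  0.14 ]
cen [ 0.5904 -0.212   0.14  ]
[[0.628, -0.145], [0.659, -0.248], [0.553, -0.278], [0.522, -0.176]]
```

View pics/crop.png

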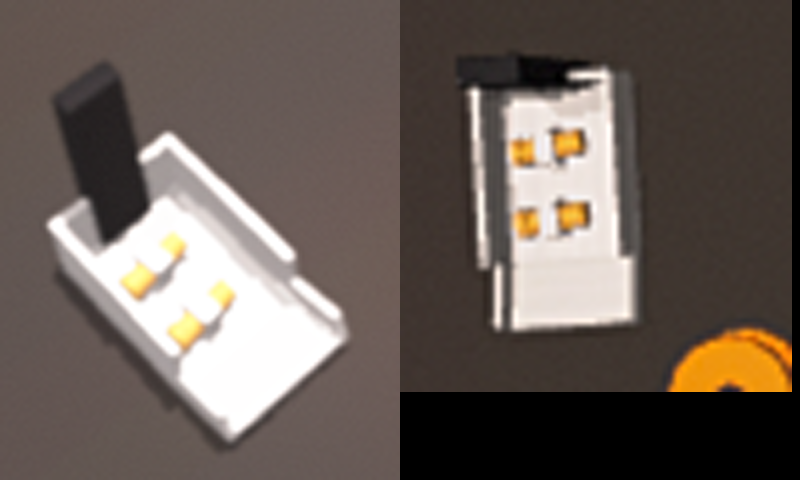

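The crop shows two connectors lying across the cup floor. The rim's lower corners are at about (207,254) and (232,252.5) in the top view, and (238,375) and (267,348) in the side view. The handle top is near top (205.5,207.5) and side (202,287).

Run:
```python
from h import *
r1=tri((238,375),(207,253.9));r2=tri((267,348.3),(232,252.5));h=tri((201.8,287),(205.5,207.7))
print(r1,r2,h)
p=plane("side",(201.8,287),.1);q=plane("top",(205.5,207.7),.1);print(p,q)
a,b=(plane("top",(207,253.9),.008),plane("top",(232,252.5),.008));print(a,b,np.linalg.norm(a-b))
a,b=(plane("side",(238,375),.008),plane("side",(267,348.3),.008));print(a,b,np.linalg.norm(a-b))
m=(r1[0]+r2[0])/2;d=h[0]-m;print("yaw handle-rim",np.degrees(np.arctan2(d[1],d[0])),"len",np.hypot(*d[:2]))
e=r1[0]-r2[0];print("yaw edge",np.degrees(np.arctan2(-e[0],e[1])))
```

```text
(array([0.44419116, 0.32844993, 0.01146593]), np.float64(0.006514293022977609)) (array([0.44735463, 0.26760359, 0.01190356]), np.float64(0.004191683855833525)) (array([0.55576721, 0.30206535, 0.09838032]), np.float64(0.0028995946720439688))
[0.55341065 0.30159988 0.1       ] [0.55668512 0.30265627 0.1       ]
[0.44609144 0.33208483 0.008     ] [0.44846688 0.27018497 0.008     ] 0.06194542480747996
[0.44318121 0.32560958 0.008     ] [0.44747828 0.26509706 0.008     ] 0.06066489482715572
yaw handle-rim 2.102748146412084 len 0.1100684253388766
yaw edge 2.9761951971673213
```

The handle centre is at about (0.5555, 0.302), and the cup yaw is about 2.6°. The rim-to-handle length of 110 mm matches the 109 mm expected. The flap origin is at about (0.641, -0.197), yaw 16.4°. First I'll turn the tool, then travel.

Call:
{"op": "carry_out", "data": {
  "deltas": [
    {"wz": -0.5},
    {"wz": -1},
    {"wz": -1},
    {"wz": -1},
    {"wz": -1},
    {"wz": -1},
    {"wz": -1},
    {"wz": -1},
    {"wz": -1},
    {"wz": -1},
    {"wz": -1},
    {"wz": -0.57},
    {"dx": 0.4, "dy": 0.2},
    {"dx": 0.8, "dy": 0.4},
    {"dx": 1, "dy": 0.54},
    {"dx": 1, "dy": 0.54},
    {"dx": 1, "dy": 0.54},
    {"dx": 1, "dy": 0.54},
    {"dx": 1, "dy": 0.54},
    {"dx": 1, "dy": 0.54}
  ]
}}

```text
invalid input
```

Call:
{"op": "carry_out", "data": {
  "deltas": [
    {"dx": 1, "dy": 0.54},
    {"dx": 1, "dy": 0.54},
    {"dx": 1, "dy": 0.54},
    {"dx": 1, "dy": 0.54},
    {"dx": 1, "dy": 0.54},
    {"dx": 1, "dy": 0.54},
    {"dx": 1, "dy": 0.54},
    {"dx": 1, "dy": 0.54},
    {"dx": 1, "dy": 0.54},
    {"dx": 1, "dy": 0.54},
    {"dx": 1, "dy": 0.54},
    {"dx": 1, "dy": 0.54},
    {"dx": 1, "dy": 0.54},
    {"dx": 1, "dy": 0.54},
    {"dx": 1, "dy": 0.54},
    {"dx": 1, "dy": 0.54},
    {"dx": 1, "dy": 0.54},
    {"dx": 1, "dy": 0.54},
    {"dx": 1, "dy": 0.54},
    {"dx": 1, "dy": 0.54}
  ]
}}

```text
invalid input
```

Call:
{"op": "carry_out", "data": {
  "deltas": [
    {"dx": 0, "dy": 0, "dz": 0, "wx": 0, "wy": 0, "wz": -0.5, "gripper": 0}
  ]
}}

```text
time: 0.18
tool_pos: [0.1561, -0.5272, 0.3018]
ee_rot: [-3.14, -0.0, 0.349]
wrist_force: [-0.6, -0.1, 0.4]
width: 0.0937
finger_force: 0.0
```

All keys are needed.

Call:
{"op": "carry_out", "data": {
  "deltas": [
    {"dx": 0, "dy": 0, "dz": 0, "wx": 0, "wy": 0, "wz": -1, "gripper": 0},
    {"dx": 0, "dy": 0, "dz": 0, "wx": 0, "wy": 0, "wz": -1, "gripper": 0},
    {"dx": 0, "dy": 0, "dz": 0, "wx": 0, "wy": 0, "wz": -1, "gripper": 0},
    {"dx": 0, "dy": 0, "dz": 0, "wx": 0, "wy": 0, "wz": -1, "gripper": 0},
    {"dx": 0, "dy": 0, "dz": 0, "wx": 0, "wy": 0, "wz": -1, "gripper": 0},
    {"dx": 0, "dy": 0, "dz": 0, "wx": 0, "wy": 0, "wz": -1, "gripper": 0},
    {"dx": 0, "dy": 0, "dz": 0, "wx": 0, "wy": 0, "wz": -1, "gripper": 0},
    {"dx": 0, "dy": 0, "dz": 0, "wx": 0, "wy": 0, "wz": -1, "gripper": 0},
    {"dx": 0, "dy": 0, "dz": 0, "wx": 0, "wy": 0, "wz": -1, "gripper": 0},
    {"dx": 0, "dy": 0, "dz": 0, "wx": 0, "wy": 0, "wz": -1, "gripper": 0},
    {"dx": 0, "dy": 0, "dz": 0, "wx": 0, "wy": 0, "wz": -0.57, "gripper": 0},
    {"dx": 0.4, "dy": 0.2, "dz": 0, "wx": 0, "wy": 0, "wz": 0, "gripper": 0},
    {"dx": 0.8, "dy": 0.4, "dz": 0, "wx": 0, "wy": 0, "wz": 0, "gripper": 0},
    {"dx": 1, "dy": 0.54, "dz": 0, "wx": 0, "wy": 0, "wz": 0, "gripper": 0},
    {"dx": 1, "dy": 0.54, "dz": 0, "wx": 0, "wy": 0, "wz": 0, "gripper": 0},
    {"dx": 1, "dy": 0.54, "dz": 0, "wx": 0, "wy": 0, "wz": 0, "gripper": 0},
    {"dx": 1, "dy": 0.54, "dz": 0, "wx": 0, "wy": 0, "wz": 0, "gripper": 0},
    {"dx": 1, "dy": 0.54, "dz": 0, "wx": 0, "wy": 0, "wz": 0, "gripper": 0},
    {"dx": 1, "dy": 0.54, "dz": 0, "wx": 0, "wy": 0, "wz": 0, "gripper": 0},
    {"dx": 1, "dy": 0.54, "dz": 0, "wx": 0, "wy": 0, "wz": 0, "gripper": 0}
  ]
}}

```text
time: 1.85
tool_pos: [0.2365, -0.3578, 0.3023]
ee_rot: [-3.142, -0.001, 1.614]
wrist_force: [-0.1, -1.5, -0.1]
width: 0.094
finger_force: 0.0
```

Call:
{"op": "carry_out", "data": {
  "deltas": [
    {"dx": 1, "dy": 0.54, "dz": 0, "wx": 0, "wy": 0, "wz": 0, "gripper": 0},
    {"dx": 1, "dy": 0.54, "dz": 0, "wx": 0, "wy": 0, "wz": 0, "gripper": 0},
    {"dx": 1, "dy": 0.54, "dz": 0, "wx": 0, "wy": 0, "wz": 0, "gripper": 0},
    {"dx": 1, "dy": 0.54, "dz": 0, "wx": 0, "wy": 0, "wz": 0, "gripper": 0},
    {"dx": 1, "dy": 0.54, "dz": 0, "wx": 0, "wy": 0, "wz": 0, "gripper": 0},
    {"dx": 1, "dy": 0.54, "dz": 0, "wx": 0, "wy": 0, "wz": 0, "gripper": 0},
    {"dx": 1, "dy": 0.54, "dz": 0, "wx": 0, "wy": 0, "wz": 0, "gripper": 0},
    {"dx": 1, "dy": 0.54, "dz": 0, "wx": 0, "wy": 0, "wz": 0, "gripper": 0},
    {"dx": 1, "dy": 0.54, "dz": 0, "wx": 0, "wy": 0, "wz": 0, "gripper": 0},
    {"dx": 1, "dy": 0.54, "dz": 0, "wx": 0, "wy": 0, "wz": 0, "gripper": 0},
    {"dx": 1, "dy": 0.54, "dz": 0, "wx": 0, "wy": 0, "wz": 0, "gripper": 0},
    {"dx": 1, "dy": 0.54, "dz": 0, "wx": 0, "wy": 0, "wz": 0, "gripper": 0},
    {"dx": 1, "dy": 0.54, "dz": 0, "wx": 0, "wy": 0, "wz": 0, "gripper": 0},
    {"dx": 1, "dy": 0.54, "dz": 0, "wx": 0, "wy": 0, "wz": 0, "gripper": 0},
    {"dx": 1, "dy": 0.54, "dz": 0, "wx": 0, "wy": 0, "wz": 0, "gripper": 0},
    {"dx": 1, "dy": 0.54, "dz": 0, "wx": 0, "wy": 0, "wz": 0, "gripper": 0},
    {"dx": 1, "dy": 0.54, "dz": 0, "wx": 0, "wy": 0, "wz": 0, "gripper": 0},
    {"dx": 1, "dy": 0.54, "dz": 0, "wx": 0, "wy": 0, "wz": 0, "gripper": 0},
    {"dx": 1, "dy": 0.54, "dz": 0, "wx": 0, "wy": 0, "wz": 0, "gripper": 0},
    {"dx": 1, "dy": 0.54, "dz": 0, "wx": 0, "wy": 0, "wz": 0, "gripper": 0}
  ]
}}

```text
time: 3.52
tool_pos: [0.4334, 0.0513, 0.3023]
ee_rot: [-3.141, -0.0, 1.615]
wrist_force: [1.2, -0.1, 0.4]
width: 0.0938
finger_force: 0.0
```

Call:
{"op": "carry_out", "data": {
  "deltas": [
    {"dx": 0.94, "dy": 0.51, "dz": 0, "wx": 0, "wy": 0, "wz": 0, "gripper": 0},
    {"dx": 0.94, "dy": 0.51, "dz": 0, "wx": 0, "wy": 0, "wz": 0, "gripper": 0},
    {"dx": 0.94, "dy": 0.51, "dz": 0, "wx": 0, "wy": 0, "wz": 0, "gripper": 0},
    {"dx": 0.94, "dy": 0.51, "dz": 0, "wx": 0, "wy": 0, "wz": 0, "gripper": 0},
    {"dx": 0.94, "dy": 0.51, "dz": 0, "wx": 0, "wy": 0, "wz": 0, "gripper": 0},
    {"dx": 0.94, "dy": 0.51, "dz": 0.5, "wx": 0, "wy": 0, "wz": 0, "gripper": 0},
    {"dx": 0.94, "dy": 0.51, "dz": 0.5, "wx": 0, "wy": 0, "wz": 0, "gripper": 0},
    {"dx": 0.94, "dy": 0.51, "dz": 0.5, "wx": 0, "wy": 0, "wz": 0, "gripper": 0},
    {"dx": 0.94, "dy": 0.51, "dz": 0.5, "wx": 0, "wy": 0, "wz": 0, "gripper": 0},
    {"dx": 0.94, "dy": 0.51, "dz": 0.5, "wx": 0, "wy": 0, "wz": 0, "gripper": 0},
    {"dx": 0.94, "dy": 0.51, "dz": 0.5, "wx": 0, "wy": 0, "wz": 0, "gripper": 0},
    {"dx": 0.94, "dy": 0.51, "dz": 0.5, "wx": 0, "wy": 0, "wz": 0, "gripper": 0},
    {"dx": 0.9, "dy": 0.5, "dz": 0.5, "wx": 0, "wy": 0, "wz": 0, "gripper": 0},
    {"dx": 0, "dy": 0, "dz": 0, "wx": 0, "wy": 0, "wz": 0, "gripper": 0}
  ]
}}

```text
time: 4.68
tool_pos: [0.5541, 0.3016, 0.2188]
ee_rot: [-3.136, 0.001, 1.617]
wrist_force: [-0.8, -1.0, -1.2]
width: 0.0939
finger_force: 0.0
```

Run:
```python
from h import *
s=eyes.snapshot("side")[:,:,::-1];t=eyes.snapshot("top")[:,:,::-1]
o=robot.get_obs();print(o["tool_pos"],o["ee_rot"],np.round(o["joint_positions"],2))
a=cv2.resize(s[200:400,120:320],None,fx=2,fy=2);b=cv2.resize(t[130:330,120:320],None,fx=2,fy=2)
cv2.imwrite("pics/c1.png",np.hstack([a,b]))
```

```text
[0.5541349  0.29936504 0.2214188 ] [-3.13882110e+00  1.53909463e-03  1.61615118e+00] [ 0.41  0.29  1.29 -0.    1.56  0.36]
```

View pics/c1.png

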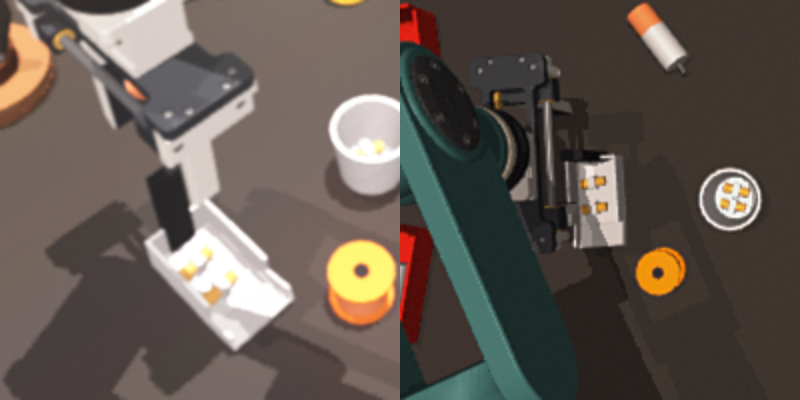

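The fingers stand on either side of the handle (at about side crop (175,205)), lined up. I'll descend and grip.

Call:
{"op": "carry_out", "data": {
  "deltas": [
    {"dx": 0, "dy": 0.1, "dz": 0.5, "wx": 0, "wy": 0, "wz": 0, "gripper": 0},
    {"dx": 0, "dy": 0, "dz": 0.7, "wx": 0, "wy": 0, "wz": 0, "gripper": 0},
    {"dx": 0, "dy": 0, "dz": 0.7, "wx": 0, "wy": 0, "wz": 0, "gripper": 0},
    {"dx": 0, "dy": 0, "dz": 0.7, "wx": 0, "wy": 0, "wz": 0, "gripper": 0},
    {"dx": 0, "dy": 0, "dz": 0.5, "wx": 0, "wy": 0, "wz": 0, "gripper": 0},
    {"dx": 0, "dy": 0, "dz": 0.25, "wx": 0, "wy": 0, "wz": 0, "gripper": 0},
    {"dx": 0, "dy": 0, "dz": 0, "wx": 0, "wy": 0, "wz": 0, "gripper": 100},
    {"dx": 0, "dy": 0, "dz": 0, "wx": 0, "wy": 0, "wz": 0, "gripper": 150},
    {"dx": 0, "dy": 0, "dz": 0, "wx": 0, "wy": 0, "wz": 0, "gripper": 180},
    {"dx": 0, "dy": 0, "dz": 0, "wx": 0, "wy": 0, "wz": 0, "gripper": 195},
    {"dx": 0, "dy": 0, "dz": 0, "wx": 0, "wy": 0, "wz": 0, "gripper": 205},
    {"dx": 0, "dy": 0, "dz": 0, "wx": 0, "wy": 0, "wz": 0, "gripper": 215},
    {"dx": 0, "dy": 0, "dz": 0, "wx": 0, "wy": 0, "wz": 0, "gripper": 225},
    {"dx": 0, "dy": 0, "dz": 0, "wx": 0, "wy": 0, "wz": 0, "gripper": 240},
    {"dx": 0, "dy": 0, "dz": 0, "wx": 0, "wy": 0, "wz": 0, "gripper": 255},
    {"dx": 0, "dy": 0, "dz": 0, "wx": 0, "wy": 0, "wz": 0, "gripper": 255},
    {"dx": 0, "dy": 0, "dz": 0, "wx": 0, "wy": 0, "wz": 0, "gripper": 255},
    {"dx": 0, "dy": 0, "dz": 0, "wx": 0, "wy": 0, "wz": 0, "gripper": 255}
  ]
}}

```text
time: 6.28
tool_pos: [0.557, 0.2992, 0.1556]
ee_rot: [-3.141, 0.0, 1.616]
wrist_force: [-0.3, -0.0, -0.3]
width: 0.0173
finger_force: 0.0
```

Call:
{"op": "carry_out", "data": {
  "deltas": [
    {"dx": 0, "dy": 0, "dz": 0, "wx": 0, "wy": 0, "wz": 0, "gripper": 255},
    {"dx": 0, "dy": 0, "dz": 0, "wx": 0, "wy": 0, "wz": 0, "gripper": 255},
    {"dx": 0, "dy": 0, "dz": 0, "wx": 0, "wy": 0, "wz": 0, "gripper": 255},
    {"dx": 0, "dy": 0, "dz": 0, "wx": 0, "wy": 0, "wz": 0, "gripper": 255}
  ]
}}

```text
time: 6.62
tool_pos: [0.5571, 0.2992, 0.1556]
ee_rot: [3.141, 0.0, 1.616]
wrist_force: [0.5, -0.3, -0.6]
width: 0.012
finger_force: 30.0
```

The grip holds: width 12 mm, pad force 30 N. I'll lift and tilt a little at the top, safely below sliding, to learn the joint behaviour.

Call:
{"op": "carry_out", "data": {
  "deltas": [
    {"dx": 0, "dy": 0, "dz": -0.3, "wx": 0, "wy": 0, "wz": 0, "gripper": 255},
    {"dx": 0, "dy": 0, "dz": -0.6, "wx": 0, "wy": 0, "wz": 0, "gripper": 255},
    {"dx": 0, "dy": 0, "dz": -0.9, "wx": 0, "wy": 0, "wz": 0, "gripper": 255},
    {"dx": 0, "dy": 0, "dz": -1, "wx": 0, "wy": 0, "wz": 0, "gripper": 255},
    {"dx": 0, "dy": 0, "dz": -1, "wx": 0, "wy": 0, "wz": 0, "gripper": 255},
    {"dx": 0, "dy": 0, "dz": -1, "wx": 0, "wy": 0, "wz": 0, "gripper": 255},
    {"dx": 0, "dy": 0, "dz": -1, "wx": 0, "wy": 0, "wz": 0, "gripper": 255},
    {"dx": 0, "dy": 0, "dz": -1, "wx": 0, "wy": 0, "wz": 0, "gripper": 255},
    {"dx": 0, "dy": 0, "dz": -1, "wx": 0, "wy": 0, "wz": 0, "gripper": 255},
    {"dx": 0, "dy": 0, "dz": -1, "wx": 0, "wy": 0, "wz": 0, "gripper": 255},
    {"dx": 0, "dy": 0, "dz": -0.8, "wx": -0.3, "wy": 0, "wz": 0, "gripper": 255},
    {"dx": 0, "dy": 0, "dz": -0.6, "wx": -0.6, "wy": 0, "wz": 0, "gripper": 255},
    {"dx": 0, "dy": 0, "dz": -0.3, "wx": -0.7, "wy": 0, "wz": 0, "gripper": 255},
    {"dx": 0, "dy": 0, "dz": 0, "wx": -0.7, "wy": 0, "wz": 0, "gripper": 255},
    {"dx": 0, "dy": 0, "dz": 0, "wx": -0.6, "wy": 0, "wz": 0, "gripper": 255}
  ]
}}

```text
time: 7.87
tool_pos: [0.5555, 0.2993, 0.368]
ee_rot: [2.786, -0.001, 1.617]
wrist_force: [0.7, -0.2, -2.6]
width: 0.0121
finger_force: 30.0
```

Run:
```python
from h import *
from scipy.spatial.transform import Rotation as Ro
import json
o=robot.get_obs();q=np.array(o["joint_positions"]);print(q.round(4),o["tool_pos"],o["ee_rot"],o["width"],o["wrist_force"])
T=Ro.from_euler("xyz",o["ee_rot"])
for s4 in(1,-1):
  A=Ro.from_euler("ZYZY",[q[0],q[1]+q[2],s4*q[3],q[4]])
  print(s4,(A.inv()*T).as_euler("ZYZ").round(3),A.apply([0,0,1]).round(3),T.apply([0,0,1]).round(3))
```

```text
[ 0.4603  0.0892  1.2715 -0.1404  1.4542  0.4079] [0.55549266 0.29926804 0.36799186] [ 2.78630293e+00 -1.28865262e-03  1.61670297e+00] 0.012063429237869272 [ 0.65565748 -0.23239152 -2.62119669]Traceback (most recent call last):
  File "<stdin>", line 7, in <module>
  File "scipy/spatial/transform/_rotation.pyx", line 1413, in scipy.spatial.transform._rotation.Rotation.from_euler
ValueError: Expected axis specification to be a non-empty string of upto 3 characters, got ZYZY
```

```bash
cat > plan.py <<'E'
from h import *
from scipy.spatial.transform import Rotation as Ro, Slerp
H=np.array([.641,-.197,.14]);PHI=np.radians(16.4);RIM=np.array([0,-.109,.148])
B=np.array([[0,1,0],[1,0,0],[0,0,-1]]).T  # tool axes in cup frame
def pose(fx,fz,tilt,fy=0,yaw=PHI):
    Rc=Ro.from_euler("ZY",[yaw,-np.radians(tilt)]);Rt=Rc*Ro.from_matrix(B)
    rim=H+Ro.from_euler("z",PHI).apply([fx/1e3,fy/1e3,fz/1e3]);return rim-Rt.apply(RIM),Rt
def cur():
    o=robot.get_obs();return np.array(o["tool_pos"]),Ro.from_euler("xyz",o["ee_rot"])
def rows(p,R,seq,label=""):
    for q,S in seq:
        d=np.round(R.inv().apply(q-p)/.02,2);w=np.round((R.inv()*S).as_rotvec()/.12,2)
        assert max(abs(d).max(),abs(w).max())<=1,(d,w)
        print(label,*d,"|",*w);p=p+R.apply(d*.02);R=R*Ro.from_rotvec(w*.12)
    return p,R
def lin(a,b,n,ease=True):
    s=np.arange(1,n+1)/n
    if ease:
        v=np.minimum(1,np.minimum(np.arange(1,n+1),np.arange(n,0,-1))/5);s=np.cumsum(v)/v.sum()
    sl=Slerp([0,1],Ro.concatenate([a[1],b[1]]));return [(a[0]+(b[0]-a[0])*x,sl(x)) for x in s]
E
python3 - <<'E'
from plan import *
c=cur();A=pose(-78,50,25)
print(c[0],A[0])
p=rows(*c,lin(c,A,38))
for w in[(-78,50,25),(-72,-50,46),(-66,-68,64)]:
    P,R=pose(*w);z=R.apply([0,0,1])
    for L in(.15,.3):
        wc=P-L*z;j1=np.arctan2(wc[1],wc[0]);F=Ro.from_euler("ZY",[j1,1.45]);e=(F.inv()*R).as_euler("ZYZ")
        print(w,P.round(3),L,"j1",round(j1,2),"j4,5,6",e.round(2))
q=robot.get_obs()["joint_positions"];F=Ro.from_euler("ZY",[q[0],q[1]+q[2]]);print("now",(F.inv()*cur()[1]).as_euler("ZYZ").round(2))
E
```

```text
[0.55549266 0.29926804 0.36799186] [ 0.60093909 -0.20879057  0.37019894]
 -0.15 0.01 0.0 | -0.0 0.0 -0.01
 -0.3 0.01 0.0 | -0.01 0.01 -0.02
 -0.45 0.02 0.01 | -0.01 0.02 -0.04
 -0.6 0.02 0.0 | -0.02 0.01 -0.04
 -0.75 0.02 0.01 | -0.02 0.03 -0.05
 -0.75 0.02 -0.0 | -0.02 0.02 -0.06
 -0.75 0.01 -0.0 | -0.02 0.02 -0.05
 -0.75 0.01 -0.01 | -0.02 0.02 -0.06
 -0.75 -0.0 0.0 | -0.02 0.03 -0.05
 -0.75 -0.0 -0.01 | -0.02 0.02 -0.06
 -0.75 -0.01 -0.01 | -0.02 0.02 -0.05
 -0.75 -0.01 -0.01 | -0.02 0.02 -0.05
 -0.75 -0.02 -0.01 | -0.02 0.03 -0.06
 -0.75 -0.02 -0.01 | -0.02 0.02 -0.05
 -0.75 -0.03 -0.02 | -0.02 0.02 -0.06
 -0.75 -0.03 -0.02 | -0.02 0.02 -0.05
 -0.75 -0.04 -0.02 | -0.02 0.03 -0.06
 -0.74 -0.04 -0.02 | -0.02 0.02 -0.05
 -0.75 -0.04 -0.03 | -0.02 0.02 -0.06
 -0.75 -0.06 -0.03 | -0.02 0.02 -0.05
 -0.75 -0.05 -0.02 | -0.01 0.03 -0.06
 -0.75 -0.06 -0.04 | -0.02 0.02 -0.05
 -0.74 -0.07 -0.03 | -0.02 0.02 -0.05
 -0.75 -0.07 -0.04 | -0.02 0.02 -0.06
 -0.74 -0.07 -0.03 | -0.02 0.03 -0.05
 -0.75 -0.08 -0.04 | -0.02 0.02 -0.06
 -0.74 -0.09 -0.05 | -0.02 0.02 -0.05
 -0.75 -0.09 -0.04 | -0.02 
[... 158 characters left out ...]
05
 -0.74 -0.11 -0.06 | -0.02 0.03 -0.06
 -0.74 -0.12 -0.06 | -0.02 0.02 -0.05
 -0.59 -0.1 -0.05 | -0.02 0.02 -0.05
 -0.44 -0.08 -0.03 | -0.01 0.01 -0.03
 -0.3 -0.05 -0.03 | -0.01 0.01 -0.02
 -0.14 -0.02 -0.01 | -0.0 0.0 -0.01
(-78, 50, 25) [ 0.601 -0.209  0.37 ] 0.15 j1 -0.4 j4,5,6 [0.28 1.35 0.87]
(-78, 50, 25) [ 0.601 -0.209  0.37 ] 0.3 j1 -0.47 j4,5,6 [0.3  1.37 0.8 ]
(-72, -50, 46) [ 0.542 -0.226  0.271] 0.15 j1 -0.53 j4,5,6 [0.61 1.15 0.66]
(-72, -50, 46) [ 0.542 -0.226  0.271] 0.3 j1 -0.71 j4,5,6 [0.69 1.26 0.51]
(-66, -68, 64) [ 0.496 -0.24   0.235] 0.15 j1 -0.65 j4,5,6 [0.97 1.07 0.43]
(-66, -68, 64) [ 0.496 -0.24   0.235] 0.3 j1 -0.93 j4,5,6 [1.06 1.31 0.27]
now [-0.14  1.45  1.98]
```

Call:
{"op": "carry_out", "data": {
  "deltas": [
    {"dx": -0.15, "dy": 0, "dz": 0, "wx": 0, "wy": 0, "wz": -0.02, "gripper": 255},
    {"dx": -0.3, "dy": 0.01, "dz": 0, "wx": -0.02, "wy": 0.02, "wz": -0.05, "gripper": 255},
    {"dx": -0.45, "dy": 0.01, "dz": 0, "wx": -0.02, "wy": 0.02, "wz": -0.05, "gripper": 255},
    {"dx": -0.6, "dy": 0.02, "dz": 0, "wx": -0.02, "wy": 0.02, "wz": -0.05, "gripper": 255},
    {"dx": -0.75, "dy": 0.02, "dz": 0, "wx": -0.02, "wy": 0.02, "wz": -0.05, "gripper": 255},
    {"dx": -0.75, "dy": 0.02, "dz": 0, "wx": -0.02, "wy": 0.02, "wz": -0.05, "gripper": 255},
    {"dx": -0.75, "dy": 0.01, "dz": 0, "wx": -0.02, "wy": 0.02, "wz": -0.05, "gripper": 255},
    {"dx": -0.75, "dy": 0.01, "dz": 0, "wx": -0.02, "wy": 0.02, "wz": -0.05, "gripper": 255},
    {"dx": -0.75, "dy": 0, "dz": 0, "wx": -0.02, "wy": 0.02, "wz": -0.05, "gripper": 255},
    {"dx": -0.75, "dy": 0, "dz": -0.01, "wx": -0.02, "wy": 0.02, "wz": -0.06, "gripper": 255},
    {"dx": -0.75, "dy": -0.01, "dz": -0.01, "wx": -0.02, "wy": 0.02, "wz": -0.06, "gripper": 255},
    {"dx": -0.75, "dy": -0.01, "dz": -0.01, "wx": -0.02, "wy": 0.02, "wz": -0.06, "gripper": 255},
    {"dx": -0.75, "dy": -0.02, "dz": -0.01, "wx": -0.02, "wy": 0.02, "wz": -0.06, "gripper": 255},
    {"dx": -0.75, "dy": -0.02, "dz": -0.01, "wx": -0.02, "wy": 0.02, "wz": -0.06, "gripper": 255},
    {"dx": -0.75, "dy": -0.03, "dz": -0.02, "wx": -0.02, "wy": 0.02, "wz": -0.06, "gripper": 255},
    {"dx": -0.75, "dy": -0.03, "dz": -0.02, "wx": -0.02, "wy": 0.02, "wz": -0.06, "gripper": 255},
    {"dx": -0.75, "dy": -0.04, "dz": -0.02, "wx": -0.02, "wy": 0.02, "wz": -0.06, "gripper": 255},
    {"dx": -0.75, "dy": -0.04, "dz": -0.02, "wx": -0.02, "wy": 0.02, "wz": -0.06, "gripper": 255},
    {"dx": -0.75, "dy": -0.04, "dz": -0.03, "wx": -0.02, "wy": 0.02, "wz": -0.06, "gripper": 255},
    {"dx": -0.75, "dy": -0.05, "dz": -0.03, "wx": -0.02, "wy": 0.02, "wz": -0.06, "gripper": 255}
  ]
}}

```text
time: 9.53
tool_pos: [0.5815, 0.028, 0.3679]
ee_rot: [2.749, 0.005, 1.753]
wrist_force: [0.3, -0.4, -2.0]
width: 0.0114
finger_force: 30.0
```

Call:
{"op": "carry_out", "data": {
  "deltas": [
    {"dx": -0.75, "dy": -0.05, "dz": -0.03, "wx": -0.02, "wy": 0.02, "wz": -0.06, "gripper": 255},
    {"dx": -0.75, "dy": -0.06, "dz": -0.03, "wx": -0.02, "wy": 0.02, "wz": -0.06, "gripper": 255},
    {"dx": -0.74, "dy": -0.07, "dz": -0.03, "wx": -0.02, "wy": 0.02, "wz": -0.06, "gripper": 255},
    {"dx": -0.75, "dy": -0.07, "dz": -0.04, "wx": -0.02, "wy": 0.02, "wz": -0.05, "gripper": 255},
    {"dx": -0.74, "dy": -0.07, "dz": -0.04, "wx": -0.02, "wy": 0.02, "wz": -0.05, "gripper": 255},
    {"dx": -0.75, "dy": -0.08, "dz": -0.04, "wx": -0.02, "wy": 0.02, "wz": -0.05, "gripper": 255},
    {"dx": -0.74, "dy": -0.09, "dz": -0.05, "wx": -0.02, "wy": 0.02, "wz": -0.05, "gripper": 255},
    {"dx": -0.75, "dy": -0.09, "dz": -0.05, "wx": -0.02, "wy": 0.02, "wz": -0.05, "gripper": 255},
    {"dx": -0.74, "dy": -0.09, "dz": -0.05, "wx": -0.02, "wy": 0.02, "wz": -0.05, "gripper": 255},
    {"dx": -0.74, "dy": -0.1, "dz": -0.05, "wx": -0.02, "wy": 0.02, "wz": -0.05, "gripper": 255},
    {"dx": -0.74, "dy": -0.1, "dz": -0.05, "wx": -0.02, "wy": 0.02, "wz": -0.05, "gripper": 255},
    {"dx": -0.74, "dy": -0.11, "dz": -0.05, "wx": -0.02, "wy": 0.02, "wz": -0.05, "gripper": 255},
    {"dx": -0.74, "dy": -0.11, "dz": -0.06, "wx": -0.02, "wy": 0.02, "wz": -0.05, "gripper": 255},
    {"dx": -0.74, "dy": -0.12, "dz": -0.06, "wx": -0.02, "wy": 0.02, "wz": -0.05, "gripper": 255},
    {"dx": -0.59, "dy": -0.1, "dz": -0.05, "wx": -0.02, "wy": 0.02, "wz": -0.05, "gripper": 255},
    {"dx": -0.44, "dy": -0.08, "dz": -0.03, "wx": -0.01, "wy": 0.01, "wz": -0.03, "gripper": 255},
    {"dx": -0.3, "dy": -0.05, "dz": -0.03, "wx": 0, "wy": 0, "wz": 0, "gripper": 255},
    {"dx": -0.14, "dy": -0.02, "dz": 0, "wx": 0, "wy": 0, "wz": 0, "gripper": 255},
    {"dx": 0, "dy": 0, "dz": 0, "wx": 0, "wy": 0, "wz": 0, "gripper": 255}
  ]
}}

```text
time: 11.12
tool_pos: [0.6047, -0.2092, 0.3713]
ee_rot: [2.712, 0.009, 1.857]
wrist_force: [0.8, -0.0, -1.7]
width: 0.0118
finger_force: 30.0
```

Run:
```python
from plan import *
s=eyes.snapshot("side")[:,:,::-1].copy();t=eyes.snapshot("top")[:,:,::-1].copy()
p,R=cur();A=pose(-78,50,25);print(p,A[0],(R.inv()*A[1]).as_rotvec().round(3))
rim=p+R.apply(RIM);print("rim in flap mm",Ro.from_euler("z",-PHI).apply(rim-H)*1e3)
for im,n in((s,"side"),(t,"top")):
    print(n,proj(n,rim))
a=cv2.resize(s[20:220,290:490],None,fx=2,fy=2);b=cv2.resize(t[90:290,340:540],None,fx=2,fy=2)
cv2.imwrite("pics/c2.png",np.hstack([a,b]))
```

```text
[ 0.60466143 -0.20810902  0.37154084] [ 0.60093909 -0.20879057  0.37019894] [-0.006  0.008  0.005]
rim in flap mm [-75.37749863  -2.06129933  51.58279032]
side [413.78435717 107.67216452]
top [459.95503152 194.11633409]
```

View pics/c2.png

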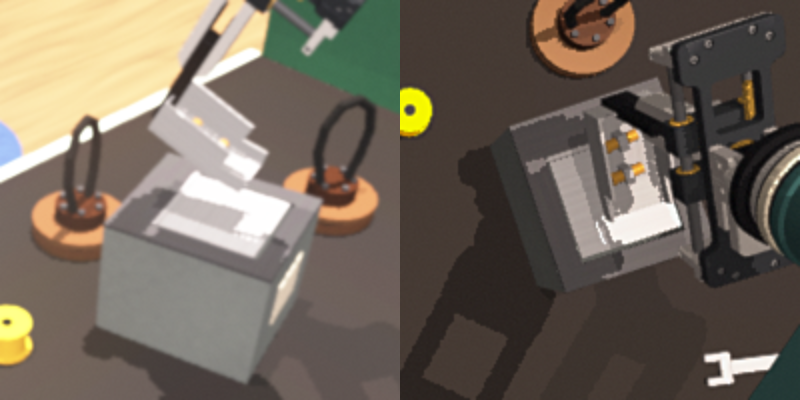

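The side view agrees with the prediction: the rim is at about (416,104) against a predicted (414,108). The rim edge in the top view is unclear against the white flap, so I'll overlay the predicted cup points.

Run:
```python
from plan import *
p,R=cur()
out=[]
for n,(x0,y0) in(("side",(350,40)),("top",(400,120))):
    s=eyes.snapshot(n)[:,:,::-1];k=4
    a=cv2.resize(s[y0:y0+120,x0:x0+100],None,fx=k,fy=k)
    def dot(X,c):
        q=(proj(n,X)-[x0,y0]+.5)*k;cv2.circle(a,tuple(int(v) for v in q),4,c,1)
    for cx,cy,cz in[(-64,30,9),(-64,-30,9),(-35,30,3),(-35,-30,3),(-35,30,35),(-35,-30,35),(45,30,35),(45,-30,35)]:
        dot(p+R.apply([cy/1e3,(cx-45)/1e3,.1556-cz/1e3]),(0,0,255))
    for fx,fy in[(-107,53),(-107,-53),(-3,53),(-3,-53)]:
        dot(H+Ro.from_euler("z",PHI).apply([fx/1e3,fy/1e3,0]),(0,200,0))
    out.append(a)
cv2.imwrite("pics/c3.png",np.hstack(out))
```

View pics/c3.png

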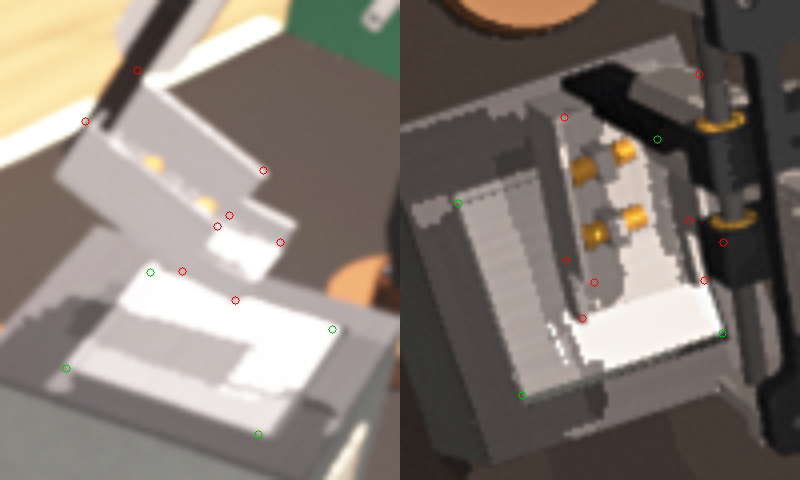

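The cup walls and flap corners match the prediction in both views to within a few mm. The rim may sit up to 8 mm higher than modelled, so I'll press slightly deeper. Next is the press.

Run:
```python
from plan import *
st=cur()
def seq(a,b,n):
    return [pose(*(np.array(a)+(np.array(b)-a)*i/n)) for i in range(1,n+1)]
p=rows(*st,lin(st,pose(-76,51,25),2,False),"adj")
p=rows(*p,seq((-76,51,25),(-78,5,29),6),"B")
p=rows(*p,seq((-78,5,29),(-78,-32,33),6),"C")
p=rows(*p,seq((-78,-32,33),(-72,-54,46),6),"D")
p=rows(*p,seq((-72,-54,46),(-66,-72,65),10),"E")
```

```text
adj 0.0 -0.05 -0.01 | -0.03 0.03 0.02
adj 0.01 -0.04 -0.01 | -0.02 0.04 0.02
B -0.0 -0.27 0.28 | -0.1 -0.0 0.0
B -0.0 -0.27 0.28 | -0.1 -0.0 0.0
B -0.0 -0.27 0.27 | -0.09 -0.0 0.0
B -0.0 -0.27 0.27 | -0.1 -0.0 0.0
B -0.0 -0.28 0.27 | -0.1 -0.0 0.0
B -0.0 -0.28 0.27 | -0.09 -0.0 0.0
C -0.0 -0.24 0.2 | -0.1 -0.0 0.0
C -0.0 -0.24 0.21 | -0.1 -0.0 0.0
C -0.0 -0.24 0.2 | -0.09 -0.0 0.0
C -0.0 -0.25 0.2 | -0.1 -0.0 0.0
C -0.0 -0.25 0.2 | -0.1 -0.01 0.0
C -0.0 -0.25 0.2 | -0.1 0.0 0.0
D -0.0 -0.34 -0.02 | -0.31 0.0 0.0
D -0.0 -0.35 -0.02 | -0.32 0.0 0.0
D -0.0 -0.35 -0.03 | -0.31 0.0 0.0
D -0.0 -0.36 -0.02 | -0.32 0.0 0.0
D -0.0 -0.37 -0.04 | -0.31 0.0 0.0
D -0.0 -0.38 -0.03 | -0.32 0.0 0.0
E -0.0 -0.29 -0.09 | -0.27 0.0 0.0
E -0.0 -0.29 -0.1 | -0.28 0.0 0.0
E -0.0 -0.3 -0.09 | -0.27 0.0 0.0
E -0.0 -0.3 -0.1 | -0.28 0.0 0.01
E -0.0 -0.3 -0.1 | -0.28 0.0 -0.0
E -0.0 -0.31 -0.1 | -0.27 0.0 -0.0
E -0.0 -0.31 -0.1 | -0.28 0.0 -0.0
E -0.0 -0.31 -0.11 | -0.28 0.0 -0.0
E -0.0 -0.31 -0.1 | -0.27 0.0 -0.0
E -0.0 -0.32 -0.11 | -0.28 0.0 -0.0
```

Call:
{"op": "carry_out", "data": {
  "deltas": [
    {"dx": 0, "dy": -0.05, "dz": 0, "wx": -0.03, "wy": 0.03, "wz": 0.02, "gripper": 255},
    {"dx": 0, "dy": -0.04, "dz": 0, "wx": -0.02, "wy": 0.04, "wz": 0.02, "gripper": 255},
    {"dx": 0, "dy": -0.27, "dz": 0.28, "wx": -0.1, "wy": 0, "wz": 0, "gripper": 255},
    {"dx": 0, "dy": -0.27, "dz": 0.28, "wx": -0.1, "wy": 0, "wz": 0, "gripper": 255},
    {"dx": 0, "dy": -0.27, "dz": 0.27, "wx": -0.1, "wy": 0, "wz": 0, "gripper": 255},
    {"dx": 0, "dy": -0.27, "dz": 0.27, "wx": -0.1, "wy": 0, "wz": 0, "gripper": 255},
    {"dx": 0, "dy": -0.28, "dz": 0.27, "wx": -0.1, "wy": 0, "wz": 0, "gripper": 255},
    {"dx": 0, "dy": -0.28, "dz": 0.27, "wx": -0.1, "wy": 0, "wz": 0, "gripper": 255},
    {"dx": 0, "dy": -0.24, "dz": 0.2, "wx": -0.1, "wy": 0, "wz": 0, "gripper": 255},
    {"dx": 0, "dy": -0.24, "dz": 0.2, "wx": -0.1, "wy": 0, "wz": 0, "gripper": 255},
    {"dx": 0, "dy": -0.24, "dz": 0.2, "wx": -0.1, "wy": 0, "wz": 0, "gripper": 255},
    {"dx": 0, "dy": -0.25, "dz": 0.2, "wx": -0.1, "wy": 0, "wz": 0, "gripper": 255},
    {"dx": 0, "dy": -0.25, "dz": 0.2, "wx": -0.1, "wy": 0, "wz": 0, "gripper": 255},
    {"dx": 0, "dy": -0.25, "dz": 0.2, "wx": -0.1, "wy": 0, "wz": 0, "gripper": 255}
  ]
}}

```text
time: 12.48
tool_pos: [0.5766, -0.217, 0.2909]
ee_rot: [2.56, 0.0, 1.856]
wrist_force: [0.5, -0.2, -0.2]
width: 0.0121
finger_force: 30.0
```

Run:
```python
from plan import *
p,R=cur();rim=p+R.apply(RIM);print("rim in flap mm",Ro.from_euler("z",-PHI).apply(rim-H)*1e3,robot.get_obs()["wrist_force"])
s=eyes.snapshot("side")[:,:,::-1][40:190,310:460];t=eyes.snapshot("top")[:,:,::-1][110:260,370:520]
cv2.imwrite("pics/c4.png",np.hstack([cv2.resize(i,(400,400)) for i in(s,t)]))
```

```text
rim in flap mm [-77.14331349  -1.03670399 -32.61131815] [ 0.47399555 -0.15386478 -0.23378808]
```

View pics/c4.png

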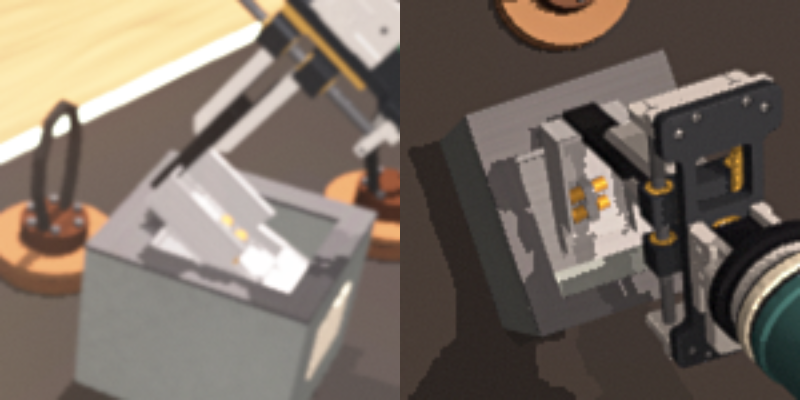

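The flap is pushed open by the rim, with the interior visible at side crop (310,225), and both connectors are still in the cup. I'll tip it now.

Call:
{"op": "carry_out", "data": {
  "deltas": [
    {"dx": 0, "dy": -0.34, "dz": -0.02, "wx": -0.31, "wy": 0, "wz": 0, "gripper": 255},
    {"dx": 0, "dy": -0.35, "dz": -0.02, "wx": -0.32, "wy": 0, "wz": 0, "gripper": 255},
    {"dx": 0, "dy": -0.35, "dz": -0.03, "wx": -0.31, "wy": 0, "wz": 0, "gripper": 255},
    {"dx": 0, "dy": -0.36, "dz": -0.02, "wx": -0.32, "wy": 0, "wz": 0, "gripper": 255},
    {"dx": 0, "dy": -0.37, "dz": -0.04, "wx": -0.31, "wy": 0, "wz": 0, "gripper": 255},
    {"dx": 0, "dy": -0.38, "dz": -0.03, "wx": -0.32, "wy": 0, "wz": 0, "gripper": 255},
    {"dx": 0, "dy": -0.29, "dz": -0.09, "wx": -0.27, "wy": 0, "wz": 0, "gripper": 255},
    {"dx": 0, "dy": -0.29, "dz": -0.1, "wx": -0.28, "wy": 0, "wz": 0, "gripper": 255},
    {"dx": 0, "dy": -0.3, "dz": -0.09, "wx": -0.27, "wy": 0, "wz": 0, "gripper": 255},
    {"dx": 0, "dy": -0.3, "dz": -0.1, "wx": -0.28, "wy": 0, "wz": 0, "gripper": 255},
    {"dx": 0, "dy": -0.3, "dz": -0.1, "wx": -0.28, "wy": 0, "wz": 0, "gripper": 255},
    {"dx": 0, "dy": -0.31, "dz": -0.1, "wx": -0.27, "wy": 0, "wz": 0, "gripper": 255},
    {"dx": 0, "dy": -0.31, "dz": -0.1, "wx": -0.28, "wy": 0, "wz": 0, "gripper": 255},
    {"dx": 0, "dy": -0.31, "dz": -0.11, "wx": -0.28, "wy": 0, "wz": 0, "gripper": 255},
    {"dx": 0, "dy": -0.31, "dz": -0.1, "wx": -0.27, "wy": 0, "wz": 0, "gripper": 255},
    {"dx": 0, "dy": -0.32, "dz": -0.11, "wx": -0.28, "wy": 0, "wz": 0, "gripper": 255},
    {"dx": 0, "dy": 0, "dz": 0, "wx": 0, "wy": 0, "wz": 0, "gripper": 255},
    {"dx": 0, "dy": 0, "dz": 0, "wx": 0, "wy": 0, "wz": 0, "gripper": 255},
    {"dx": 0, "dy": 0, "dz": 0, "wx": 0, "wy": 0, "wz": 0, "gripper": 255},
    {"dx": 0, "dy": 0, "dz": 0, "wx": 0, "wy": 0, "wz": 0, "gripper": 255}
  ]
}}

```text
time: 14.25
tool_pos: [0.4939, -0.2413, 0.2292]
ee_rot: [2.004, 0.001, 1.857]
wrist_force: [-0.2, -0.0, -1.1]
width: 0.0119
finger_force: 30.0
```

Call:
{"op": "carry_out", "data": {
  "deltas": [
    {"dx": 0, "dy": 0, "dz": 0, "wx": 0, "wy": 0, "wz": 0, "gripper": 255},
    {"dx": 0, "dy": 0, "dz": 0, "wx": 0, "wy": 0, "wz": 0, "gripper": 255},
    {"dx": 0, "dy": 0, "dz": 0, "wx": 0, "wy": 0, "wz": 0, "gripper": 255},
    {"dx": 0, "dy": 0, "dz": 0, "wx": 0, "wy": 0, "wz": 0, "gripper": 255},
    {"dx": 0, "dy": 0, "dz": 0, "wx": 0, "wy": 0, "wz": 0, "gripper": 255},
    {"dx": 0, "dy": 0, "dz": 0, "wx": 0, "wy": 0, "wz": 0, "gripper": 255},
    {"dx": 0, "dy": 0, "dz": 0, "wx": 0, "wy": 0, "wz": 0, "gripper": 255},
    {"dx": 0, "dy": 0, "dz": 0, "wx": 0, "wy": 0, "wz": 0, "gripper": 255}
  ]
}}

```text
time: 14.92
tool_pos: [0.4936, -0.2412, 0.2286]
ee_rot: [2.003, -0.0, 1.857]
wrist_force: [-0.5, 0.1, -0.7]
width: 0.0115
finger_force: 30.0
```

Run:
```python
from plan import *
p,R=cur();rim=p+R.apply(RIM);print("rim in flap mm",Ro.from_euler("z",-PHI).apply(rim-H)*1e3,robot.get_obs()["wrist_force"],robot.get_obs()["joint_positions"])
s=eyes.snapshot("side")[:,:,::-1][40:190,310:460];t=eyes.snapshot("top")[:,:,::-1][110:260,370:520]
cv2.imwrite("pics/c5.png",np.hstack([cv2.resize(i,(400,400)) for i in(s,t)]))
```

```text
rim in flap mm [-65.20600505  -0.76178828 -72.41512365] [-0.47073735  0.09592075 -0.65677942] [-0.98116762 -0.06448546  1.9848943   1.23644889  1.16075392 -1.78275197]
```

View pics/c5.png

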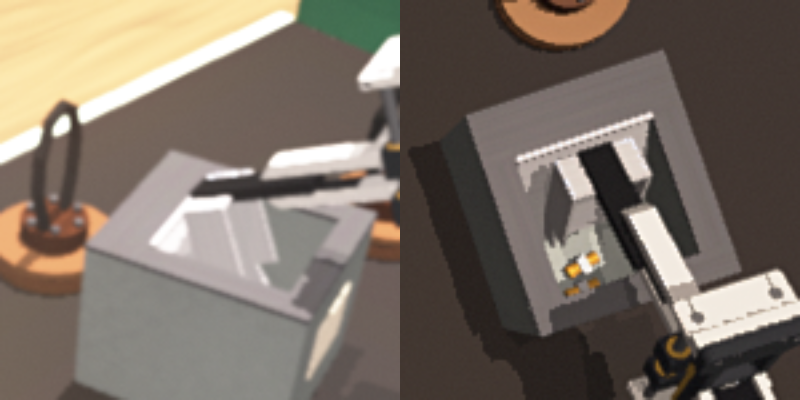

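In the top view, the connectors lie near crop (583,265) and (580,290), lower than the cup's visible interior. I'll work out where they lie, on the flap, in the cup or on the bin floor.

Run:
```python
from plan import *
p,R=cur();Fi=Ro.from_euler("z",-PHI)
for c in[(583,265),(580,290)]:
    px=((c[0]-400)*.375+370,c[1]*.375+110)
    for z in(.01,.05,.08,.11):print(c,z,(Fi.apply(plane("top",px,z)-H)*1e3).round())
for cx,cy,cz in[(-64,30,9),(-64,-30,9),(-35,30,3),(-35,-30,3),(-35,30,35),(-35,-30,35)]:
    q=proj("top",p+R.apply([cy/1e3,(cx-45)/1e3,.1556-cz/1e3]));print("cup",cx,cy,cz,((q-[370,110])/.375+[400,0]).round())
```

```text
(583, 265) 0.01 [-104.   -5. -130.]
(583, 265) 0.05 [-101.    6.  -90.]
(583, 265) 0.08 [-99.  14. -60.]
(583, 265) 0.11 [-97.  23. -30.]
(580, 290) 0.01 [-124.    4. -130.]
(580, 290) 0.05 [-120.   15.  -90.]
(580, 290) 0.08 [-118.   23.  -60.]
(580, 290) 0.11 [-115.   31.  -30.]
cup -64 30 9 [549. 234.]
cup -64 -30 9 [618. 213.]
cup -35 30 3 [550. 212.]
cup -35 -30 3 [621. 190.]
cup -35 30 35 [566. 246.]
cup -35 -30 35 [638. 223.]
```

Both lie on the bin floor: at that height they are outside the cup and the flap. I'll back out along the reverse path.

Run:
```python
from plan import *
st=cur()
def seq(a,b,n):
    return [pose(*(np.array(a)+(np.array(b)-a)*i/n)) for i in range(1,n+1)]
p=rows(*st,seq((-65.2,-72.4,65),(-72,-50,46),6),"D")
p=rows(*p,seq((-72,-50,46),(-78,-30,33),4),"C")
p=rows(*p,seq((-78,-30,33),(-78,60,25),9),"A")
T=(np.array([.5565,.2992,.37]),Ro.from_euler("xyz",[np.pi,0,1.616]))
p=rows(*p,lin(p,T,36),"T")
```

```text
D 0.04 0.58 0.2 | 0.49 0.0 -0.0
D -0.0 0.54 0.18 | 0.46 0.0 -0.0
D -0.0 0.53 0.17 | 0.46 0.0 -0.0
D -0.0 0.52 0.16 | 0.46 0.0 -0.0
D -0.0 0.51 0.15 | 0.46 0.0 -0.0
D 0.0 0.51 0.15 | 0.46 0.0 -0.0
C 0.0 0.53 0.09 | 0.48 0.0 -0.0
C 0.0 0.53 0.09 | 0.47 0.0 -0.0
C 0.0 0.51 0.08 | 0.47 -0.0 -0.0
C 0.0 0.5 0.07 | 0.47 -0.0 -0.0
A 0.0 0.39 -0.33 | 0.13 -0.0 -0.0
A 0.0 0.38 -0.34 | 0.13 -0.0 -0.0
A 0.0 0.37 -0.34 | 0.13 -0.0 -0.0
A 0.0 0.37 -0.35 | 0.13 -0.0 -0.0
A 0.0 0.36 -0.35 | 0.13 -0.0 -0.0
A 0.0 0.35 -0.35 | 0.13 -0.0 -0.0
A 0.0 0.35 -0.36 | 0.13 -0.0 -0.0
A 0.0 0.33 -0.36 | 0.13 -0.0 -0.0
A 0.0 0.34 -0.36 | 0.13 -0.0 -0.0
T 0.16 0.03 0.02 | 0.02 -0.0 0.01
T 0.31 0.05 0.03 | 0.05 -0.01 0.03
T 0.47 0.08 0.05 | 0.07 -0.01 0.03
T 0.62 0.1 0.06 | 0.09 -0.01 0.05
T 0.79 0.13 0.07 | 0.11 -0.01 0.06
T 0.78 0.12 0.07 | 0.11 -0.01 0.07
T 0.79 0.12 0.07 | 0.11 -0.02 0.06
T 0.78 0.11 0.07 | 0.12 -0.01 0.06
T 0.79 0.11 0.06 | 0.11 -0.02 0.06
T 0.79 0.1 0.06 | 0.11 -0.01 0.06
T 0.79 0.1 0.06 | 0.12 -0.01 0.06
T 0.79 0.09 0.06 | 0.11 -0.02 0.07
T 0.79 0.08 0.05 | 0.11 -0.01 0.06
T 0.79 0.08 0.05 | 0.12 -0.01 0.06
T 0.79 0.08 0.05 | 0.11 -0.02 0.06
T 0.79 0.07 0.04 | 0.11 -0.01 0.06
T 0.8 0.07 0.05 | 0.11 -0.02 0.06
T 0.79 0.06 0.04 | 0.12 -0.01 0.07
T 0.79 0.05 0.04 | 0.11 -0.01 0.06
T 0.8 0.05 0.04 | 0.11 -0.02 0.06
T 0.79 0.05 0.03 | 0.12 -0.01 0.06
T 0.8 0.03 0.03 | 0.11 -0.01 0.06
T 0.8 0.04 0.04 | 0.11 -0.02 0.06
T 0.79 0.03 0.03 | 0.12 -0.01 0.07
T 0.8 0.02 0.02 | 0.11 -0.02 0.06
T 0.79 0.02 0.03 | 0.11 -0.01 0.06
T 0.8 0.01 0.03 | 0.11 -0.01 0.06
T 0.8 0.0 0.02 | 0.12 -0.02 0.06
T 0.79 0.0 0.02 | 0.11 -0.01 0.06
T 0.8 -0.0 0.02 | 0.11 -0.01 0.07
T 0.8 -0.01 0.02 | 0.12 -0.02 0.06
T 0.79 -0.02 0.02 | 0.11 -0.01 0.06
T 0.64 -0.02 0.02 | 0.09 -0.01 0.05
T 0.48 -0.01 0.01 | 0.07 -0.01 0.04
T 0.32 -0.02 0.0 | 0.04 -0.01 0.02
T 0.16 -0.0 0.01 | 0.03 0.0 0.01
```

Call:
{"op": "carry_out", "data": {
  "deltas": [
    {"dx": 0, "dy": 0.58, "dz": 0.2, "wx": 0.49, "wy": 0, "wz": 0, "gripper": 255},
    {"dx": 0, "dy": 0.54, "dz": 0.18, "wx": 0.46, "wy": 0, "wz": 0, "gripper": 255},
    {"dx": 0, "dy": 0.53, "dz": 0.17, "wx": 0.46, "wy": 0, "wz": 0, "gripper": 255},
    {"dx": 0, "dy": 0.52, "dz": 0.16, "wx": 0.46, "wy": 0, "wz": 0, "gripper": 255},
    {"dx": 0, "dy": 0.51, "dz": 0.15, "wx": 0.46, "wy": 0, "wz": 0, "gripper": 255},
    {"dx": 0, "dy": 0.51, "dz": 0.15, "wx": 0.46, "wy": 0, "wz": 0, "gripper": 255},
    {"dx": 0, "dy": 0.53, "dz": 0.09, "wx": 0.48, "wy": 0, "wz": 0, "gripper": 255},
    {"dx": 0, "dy": 0.53, "dz": 0.09, "wx": 0.47, "wy": 0, "wz": 0, "gripper": 255},
    {"dx": 0, "dy": 0.51, "dz": 0.08, "wx": 0.47, "wy": 0, "wz": 0, "gripper": 255},
    {"dx": 0, "dy": 0.5, "dz": 0.07, "wx": 0.47, "wy": 0, "wz": 0, "gripper": 255},
    {"dx": 0, "dy": 0.39, "dz": -0.33, "wx": 0.13, "wy": 0, "wz": 0, "gripper": 255},
    {"dx": 0, "dy": 0.38, "dz": -0.34, "wx": 0.13, "wy": 0, "wz": 0, "gripper": 255},
    {"dx": 0, "dy": 0.37, "dz": -0.34, "wx": 0.13, "wy": 0, "wz": 0, "gripper": 255},
    {"dx": 0, "dy": 0.37, "dz": -0.35, "wx": 0.13, "wy": 0, "wz": 0, "gripper": 255},
    {"dx": 0, "dy": 0.36, "dz": -0.35, "wx": 0.13, "wy": 0, "wz": 0, "gripper": 255},
    {"dx": 0, "dy": 0.35, "dz": -0.35, "wx": 0.13, "wy": 0, "wz": 0, "gripper": 255},
    {"dx": 0, "dy": 0.35, "dz": -0.36, "wx": 0.13, "wy": 0, "wz": 0, "gripper": 255},
    {"dx": 0, "dy": 0.33, "dz": -0.36, "wx": 0.13, "wy": 0, "wz": 0, "gripper": 255},
    {"dx": 0, "dy": 0.34, "dz": -0.36, "wx": 0.13, "wy": 0, "wz": 0, "gripper": 255}
  ]
}}

```text
time: 16.6
tool_pos: [0.6012, -0.2091, 0.3797]
ee_rot: [2.708, -0.002, 1.857]
wrist_force: [0.1, 1.3, -1.6]
width: 0.0116
finger_force: 30.0
```

Call:
{"op": "carry_out", "data": {
  "deltas": [
    {"dx": 0.16, "dy": 0.03, "dz": 0.02, "wx": 0.02, "wy": 0, "wz": 0.01, "gripper": 255},
    {"dx": 0.31, "dy": 0.05, "dz": 0.03, "wx": 0.05, "wy": -0.01, "wz": 0.03, "gripper": 255},
    {"dx": 0.47, "dy": 0.08, "dz": 0.05, "wx": 0.07, "wy": -0.01, "wz": 0.04, "gripper": 255},
    {"dx": 0.62, "dy": 0.1, "dz": 0.06, "wx": 0.09, "wy": -0.01, "wz": 0.05, "gripper": 255},
    {"dx": 0.79, "dy": 0.13, "dz": 0.07, "wx": 0.11, "wy": -0.01, "wz": 0.06, "gripper": 255},
    {"dx": 0.79, "dy": 0.12, "dz": 0.07, "wx": 0.11, "wy": -0.01, "wz": 0.06, "gripper": 255},
    {"dx": 0.79, "dy": 0.12, "dz": 0.07, "wx": 0.11, "wy": -0.02, "wz": 0.06, "gripper": 255},
    {"dx": 0.79, "dy": 0.11, "dz": 0.07, "wx": 0.12, "wy": -0.01, "wz": 0.06, "gripper": 255},
    {"dx": 0.79, "dy": 0.11, "dz": 0.06, "wx": 0.11, "wy": -0.02, "wz": 0.06, "gripper": 255},
    {"dx": 0.79, "dy": 0.1, "dz": 0.06, "wx": 0.11, "wy": -0.01, "wz": 0.06, "gripper": 255},
    {"dx": 0.79, "dy": 0.1, "dz": 0.06, "wx": 0.12, "wy": -0.01, "wz": 0.06, "gripper": 255},
    {"dx": 0.79, "dy": 0.09, "dz": 0.06, "wx": 0.11, "wy": -0.02, "wz": 0.07, "gripper": 255},
    {"dx": 0.79, "dy": 0.08, "dz": 0.05, "wx": 0.11, "wy": -0.01, "wz": 0.06, "gripper": 255},
    {"dx": 0.79, "dy": 0.08, "dz": 0.05, "wx": 0.12, "wy": -0.01, "wz": 0.06, "gripper": 255},
    {"dx": 0.79, "dy": 0.08, "dz": 0.05, "wx": 0.11, "wy": -0.02, "wz": 0.06, "gripper": 255},
    {"dx": 0.79, "dy": 0.07, "dz": 0.04, "wx": 0.11, "wy": -0.01, "wz": 0.06, "gripper": 255},
    {"dx": 0.8, "dy": 0.07, "dz": 0.05, "wx": 0.11, "wy": -0.02, "wz": 0.06, "gripper": 255},
    {"dx": 0.79, "dy": 0.06, "dz": 0.04, "wx": 0.12, "wy": -0.01, "wz": 0.07, "gripper": 255}
  ]
}}

```text
time: 18.1
tool_pos: [0.5779, 0.0465, 0.3738]
ee_rot: [2.927, -0.014, 1.736]
wrist_force: [-1.0, -0.5, -1.2]
width: 0.0119
finger_force: 30.0
```

Call:
{"op": "carry_out", "data": {
  "deltas": [
    {"dx": 0.79, "dy": 0.05, "dz": 0.04, "wx": 0.11, "wy": -0.01, "wz": 0.06, "gripper": 255},
    {"dx": 0.8, "dy": 0.05, "dz": 0.04, "wx": 0.11, "wy": -0.02, "wz": 0.06, "gripper": 255},
    {"dx": 0.79, "dy": 0.05, "dz": 0.03, "wx": 0.12, "wy": -0.01, "wz": 0.06, "gripper": 255},
    {"dx": 0.8, "dy": 0.03, "dz": 0.03, "wx": 0.11, "wy": -0.01, "wz": 0.06, "gripper": 255},
    {"dx": 0.8, "dy": 0.04, "dz": 0.04, "wx": 0.11, "wy": -0.02, "wz": 0.06, "gripper": 255},
    {"dx": 0.79, "dy": 0.03, "dz": 0.03, "wx": 0.12, "wy": -0.01, "wz": 0.07, "gripper": 255},
    {"dx": 0.8, "dy": 0.02, "dz": 0.02, "wx": 0.11, "wy": -0.02, "wz": 0.06, "gripper": 255},
    {"dx": 0.79, "dy": 0.02, "dz": 0.03, "wx": 0.11, "wy": -0.01, "wz": 0.06, "gripper": 255},
    {"dx": 0.8, "dy": 0.01, "dz": 0.03, "wx": 0.11, "wy": -0.01, "wz": 0.06, "gripper": 255},
    {"dx": 0.8, "dy": 0, "dz": 0.02, "wx": 0.12, "wy": -0.02, "wz": 0.06, "gripper": 255},
    {"dx": 0.79, "dy": 0, "dz": 0.02, "wx": 0.11, "wy": -0.01, "wz": 0.06, "gripper": 255},
    {"dx": 0.8, "dy": 0, "dz": 0.02, "wx": 0.11, "wy": -0.01, "wz": 0.07, "gripper": 255},
    {"dx": 0.8, "dy": -0.01, "dz": 0.02, "wx": 0.12, "wy": -0.02, "wz": 0.06, "gripper": 255},
    {"dx": 0.79, "dy": -0.02, "dz": 0.02, "wx": 0.11, "wy": -0.01, "wz": 0.06, "gripper": 255},
    {"dx": 0.64, "dy": -0.02, "dz": 0.02, "wx": 0.09, "wy": -0.01, "wz": 0.05, "gripper": 255},
    {"dx": 0.48, "dy": -0.01, "dz": 0.01, "wx": 0.07, "wy": -0.01, "wz": 0.04, "gripper": 255},
    {"dx": 0.32, "dy": -0.02, "dz": 0, "wx": 0.04, "wy": -0.01, "wz": 0.02, "gripper": 255},
    {"dx": 0.16, "dy": 0, "dz": 0, "wx": 0.03, "wy": 0, "wz": 0.01, "gripper": 255},
    {"dx": 0, "dy": 0, "dz": 0, "wx": 0, "wy": 0, "wz": 0, "gripper": 255}
  ]
}}

```text
time: 19.68
tool_pos: [0.5565, 0.2994, 0.3697]
ee_rot: [-3.14, 0.0, 1.617]
wrist_force: [0.1, 0.2, -1.0]
width: 0.012
finger_force: 30.0
```

Run:
```python
from plan import *
o=robot.get_obs();print(o["time"],o["tool_pos"],o["ee_rot"],o["width"],o["wrist_force"])
s=eyes.snapshot("side")[:,:,::-1];t=eyes.snapshot("top")[:,:,::-1]
st=cur();T=(np.array([.557,.2992,.37]),Ro.from_euler("xyz",[np.pi,0,1.616]))
rows(*st,[T])
cv2.imwrite("pics/c6.png",np.hstack([cv2.resize(i,(400,250),interpolation=cv2.INTER_AREA) for i in(s,t)]))
```

```text
19.6833 [0.55646887 0.29939538 0.36966271] [-3.14021378e+00  2.84513425e-04  1.61701170e+00] 0.012008631377084947 [ 0.07384826  0.24444893 -0.98196605]
 0.03 0.01 0.0 | -0.0 0.0 -0.0
```

View pics/c6.png

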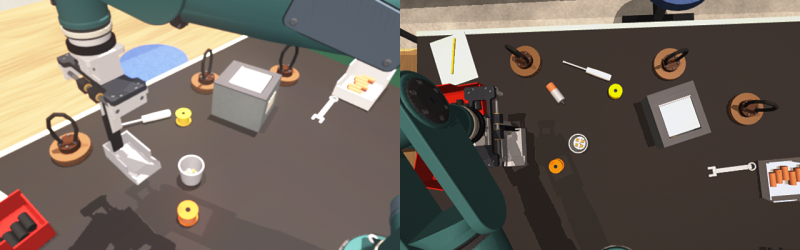

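The flap is shut again and the cup looks empty, hanging level over its old place. I'll lower it.

Call:
{"op": "carry_out", "data": {
  "deltas": [
    {"dx": 0, "dy": 0, "dz": 0.4, "wx": 0, "wy": 0, "wz": 0, "gripper": 255},
    {"dx": 0, "dy": 0, "dz": 0.8, "wx": 0, "wy": 0, "wz": 0, "gripper": 255},
    {"dx": 0, "dy": 0, "dz": 1, "wx": 0, "wy": 0, "wz": 0, "gripper": 255},
    {"dx": 0, "dy": 0, "dz": 1, "wx": 0, "wy": 0, "wz": 0, "gripper": 255},
    {"dx": 0, "dy": 0, "dz": 1, "wx": 0, "wy": 0, "wz": 0, "gripper": 255},
    {"dx": 0, "dy": 0, "dz": 1, "wx": 0, "wy": 0, "wz": 0, "gripper": 255},
    {"dx": 0, "dy": 0, "dz": 1, "wx": 0, "wy": 0, "wz": 0, "gripper": 255},
    {"dx": 0, "dy": 0, "dz": 1, "wx": 0, "wy": 0, "wz": 0, "gripper": 255},
    {"dx": 0, "dy": 0, "dz": 1, "wx": 0, "wy": 0, "wz": 0, "gripper": 255},
    {"dx": 0, "dy": 0, "dz": 0.8, "wx": 0, "wy": 0, "wz": 0, "gripper": 255},
    {"dx": 0, "dy": 0, "dz": 0.6, "wx": 0, "wy": 0, "wz": 0, "gripper": 255},
    {"dx": 0, "dy": 0, "dz": 0.4, "wx": 0, "wy": 0, "wz": 0, "gripper": 255},
    {"dx": 0, "dy": 0, "dz": 0.3, "wx": 0, "wy": 0, "wz": 0, "gripper": 255},
    {"dx": 0, "dy": 0, "dz": 0.2, "wx": 0, "wy": 0, "wz": 0, "gripper": 255},
    {"dx": 0, "dy": 0, "dz": 0.06, "wx": 0, "wy": 0, "wz": 0, "gripper": 255},
    {"dx": 0, "dy": 0, "dz": 0, "wx": 0, "wy": 0, "wz": 0, "gripper": 255},
    {"dx": 0, "dy": 0, "dz": 0, "wx": 0, "wy": 0, "wz": 0, "gripper": 255}
  ]
}}

```text
time: 21.2
tool_pos: [0.557, 0.2991, 0.1599]
ee_rot: [3.141, -0.001, 1.616]
wrist_force: [0.1, -0.3, -1.2]
width: 0.0116
finger_force: 30.0
```

Call:
{"op": "carry_out", "data": {
  "deltas": [
    {"dx": 0, "dy": 0, "dz": 0.1, "wx": 0, "wy": 0, "wz": 0, "gripper": 255},
    {"dx": 0, "dy": 0, "dz": 0.07, "wx": 0, "wy": 0, "wz": 0, "gripper": 255},
    {"dx": 0, "dy": 0, "dz": 0.02, "wx": 0, "wy": 0, "wz": 0, "gripper": 255},
    {"dx": 0, "dy": 0, "dz": 0, "wx": 0, "wy": 0, "wz": 0, "gripper": 255},
    {"dx": 0, "dy": 0, "dz": 0, "wx": 0, "wy": 0, "wz": 0, "gripper": 255}
  ]
}}

```text
time: 21.62
tool_pos: [0.5568, 0.299, 0.1556]
ee_rot: [3.141, -0.0, 1.616]
wrist_force: [-0.1, 0.2, -0.1]
width: 0.0118
finger_force: 30.0
```

The wrist load has come off, so the cup is standing on the bench. I'll let go and retreat upward.

Call:
{"op": "carry_out", "data": {
  "deltas": [
    {"dx": 0, "dy": 0, "dz": 0, "wx": 0, "wy": 0, "wz": 0, "gripper": 200},
    {"dx": 0, "dy": 0, "dz": 0, "wx": 0, "wy": 0, "wz": 0, "gripper": 150},
    {"dx": 0, "dy": 0, "dz": 0, "wx": 0, "wy": 0, "wz": 0, "gripper": 100},
    {"dx": 0, "dy": 0, "dz": 0, "wx": 0, "wy": 0, "wz": 0, "gripper": 60},
    {"dx": 0, "dy": 0, "dz": 0, "wx": 0, "wy": 0, "wz": 0, "gripper": 60},
    {"dx": 0, "dy": 0, "dz": 0, "wx": 0, "wy": 0, "wz": 0, "gripper": 60},
    {"dx": 0, "dy": 0, "dz": 0, "wx": 0, "wy": 0, "wz": 0, "gripper": 60},
    {"dx": 0, "dy": 0, "dz": 0, "wx": 0, "wy": 0, "wz": 0, "gripper": 60},
    {"dx": 0, "dy": 0, "dz": -0.3, "wx": 0, "wy": 0, "wz": 0, "gripper": 60},
    {"dx": 0, "dy": 0, "dz": -0.6, "wx": 0, "wy": 0, "wz": 0, "gripper": 60},
    {"dx": 0, "dy": 0, "dz": -0.9, "wx": 0, "wy": 0, "wz": 0, "gripper": 60},
    {"dx": 0, "dy": 0, "dz": -1, "wx": 0, "wy": 0, "wz": 0, "gripper": 60},
    {"dx": 0, "dy": 0, "dz": -1, "wx": 0, "wy": 0, "wz": 0, "gripper": 60},
    {"dx": 0, "dy": 0, "dz": -1, "wx": 0, "wy": 0, "wz": 0, "gripper": 60},
    {"dx": 0, "dy": 0, "dz": -1, "wx": 0, "wy": 0, "wz": 0, "gripper": 60},
    {"dx": 0, "dy": 0, "dz": -0.6, "wx": 0, "wy": 0, "wz": 0, "gripper": 60},
    {"dx": 0, "dy": 0, "dz": -0.3, "wx": 0, "wy": 0, "wz": 0, "gripper": 60},
    {"dx": 0, "dy": 0, "dz": 0, "wx": 0, "wy": 0, "wz": 0, "gripper": 60}
  ]
}}

```text
time: 23.12
tool_pos: [0.5571, 0.2991, 0.2916]
ee_rot: [3.138, -0.001, 1.616]
wrist_force: [0.1, 0.1, 0.4]
width: 0.0718
finger_force: 0.0
```

Run:
```python
from plan import *
s=eyes.snapshot("side")[:,:,::-1][230:400,150:320];t=eyes.snapshot("top")[:,:,::-1][120:290,340:510]
cv2.imwrite("pics/c7.png",np.hstack([cv2.resize(i,(400,400)) for i in(s,t)]))
```

```text
(no output)
```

View pics/c7.png

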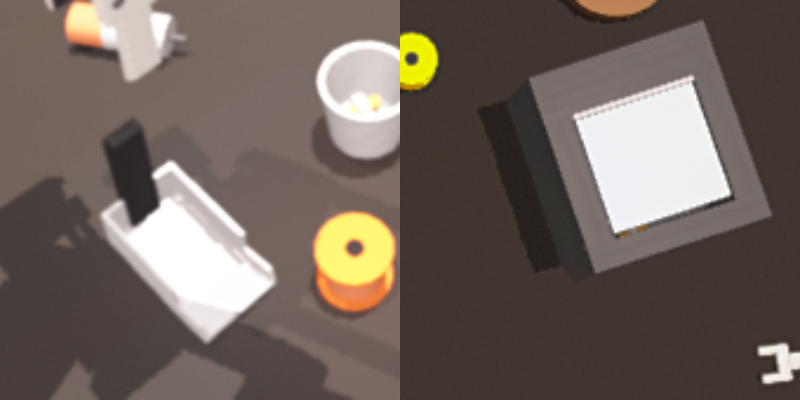

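The cup stands upright and empty at side crop (185,250), and the flap is shut. The orange glint in the gap at (630,232) is the same pixel as the connector seen earlier on the bin floor. I'm handing in the job.

```bash
python3 -c "
from bench import robot
print(robot.close_job())"
```

```text
the job is handed in; nothing more can be done
None
```

I tipped both connectors through the flap into the reject bin, stood the empty cup upright on the bench and let go; the flap sprang shut, and the job was handed in at about 23 s on the clock, with no verdict returned.

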